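# Free the jammed ball feeder

## Task

The ball feeder on the welding bench has jammed at its outlet: free it by pushing the wedged ball back, again if it jams again, until all five steel balls have run down and lie still in the pick-up pan. The balls are thin hollow shells, so push only gently, and leave the other things on the bench where they are.

Things in the scene. Friction and masses are not known exactly. Their poses are not given: they have to be found in the camera images.
- feeder: gravity ball feeder of bare sheet steel, fixed. Origin on the bench under the outlet; x level, up the slope (to the robot's left, within 0.3 rad of the world's y axis), y left seen looking up the slope, z up; feeder numbers are mm in these axes. The flat chute floor slopes 12 degrees, height 55 + 0.2126 x; a ball on it has its centre at 80.6 + 0.2126 x. Uphill a hopper under guard bars, downhill an open pan
- hopper (a point): middle of the hopper floor. The hopper runs from the outlet (x = 0) up to an adjustable back plate behind the last ball, 88 wide inside (y -44 to +44), side walls 62 high square to the floor. Five 5 mm guard bars, 16 apart, lie along the slope 4 above the balls, so balls cannot be taken out upwards; over the outlet and the pan the top is open
- outlet (a point): middle of the outlet on the chute floor (x = 0), 57 wide (y -44 to +13.5). Its right side is the right hopper wall, straight; on the left a shoulder plate, as high as the walls, slants inward and downhill from x = 18 at y = +44 to x = 0 at y = +13.5. A ball alone on the shoulder rolls off it and out by itself
- guard_edge (a point): middle of the guard's lower edge, the underside of the bars, 54 off the chute floor. The wedged ball lies under it: to push it back far enough, a finger must reach in from over the pan and lean, tip pointing up the slope, about 35 to 40 degrees from upright
- pan (a point): middle of the pick-up pan, on its floor, 39 above the bench. The pan is open on top, x -147 to 0, 170 wide inside, walls 40 high square to the floor
- ball1: hollow polished steel ball, 50 mm across, about 165 g, thin-walled; origin at its centre. At the start it sits in the corner between the left hopper wall and the shoulder plate, held there by ball2; it leaves a free lane 38 mm wide between itself and the right wall
- ball2: hollow polished steel ball, 50 mm across, about 165 g, thin-walled; origin at its centre. At the start it blocks: wedged between ball1 and the right hopper wall, about 32 mm further up the slope than ball1. Pushed back up the slope some 28 mm, it lets ball1 roll out below; let go, it follows. Pushing the row back takes 3 to 6 N. Less than 25 mm often wedges again
- ball3: hollow polished steel ball, 50 mm across, about 165 g, thin-walled; origin at its centre. Waits behind in the hopper on the left side; with the ball after it, it may jam the outlet again in the same manner
- ball4: hollow polished steel ball, 50 mm across, about 165 g, thin-walled; origin at its centre. Waits behind on the right side of the hopper
- ball5: hollow polished steel ball, 50 mm across, about 165 g, thin-walled; origin at its centre. Waits last, on the left side; behind it stands the clamped back plate, set differently each time: 30 to 38 mm of free run remain before the row comes up solid against it and the balls are squeezed, so feel for it
- nozzle: copper torch nozzle, 26 mm across, 70 high, standing on the bench beside the pan; origin under its centre
- bolt: hex bolt with a nut on it, standing on its head, 33 mm across, 73 high, right of the hopper; origin under its centre
- pipe_stub: steel pipe offcut standing upright, 60 mm across, 55 high; origin under its centre
- hammer: wooden-handled hammer, 270 mm long, lying; origin under its middle
- wire_brush: wooden wire brush, 250 mm long, lying; origin under its middle
- dip_tin: tin of nozzle dip, 68 mm across, 62 high; origin under its centre
- magnet_square: welding magnet, a triangle of 75 mm lying flat, 18 high; origin under its middle
Mind the look-alikes: they are no part of the job. What is shaped like the ball1 but red or turquoise is not meant. What is shaped like the ball4 but blue is not meant.

How it is judged:
On the way:
1. the wedged ball (ball2) is pushed back up the slope by the fingers, by about 15 mm or more (x of ball2 in the frame of feeder above 0.073 m and contact force between the fingers and ball2 above 0.1 N).
At the end, for the whole second after the job is handed in: all five balls lie in the pick-up pan: each ball's centre 20 to 155 mm down the slope from the outlet (feeder x), within 90 mm of the feeder's middle line, 30 to 100 mm above the bench, and moving slower than 0.05 m/s (x of ball1 in the frame of feeder between -0.155 and -0.02 m and y of ball1 in the frame of feeder between -0.09 and 0.09 m and z of ball1 in the frame of feeder between 0.03 and 0.1 m and linear speed of each of ball1, ball2, ball3, ball4, ball5 below 0.05 m/s and x of ball2 in the frame of feeder between -0.155 and -0.02 m and y of ball2 in the frame of feeder between -0.09 and 0.09 m and z of ball2 in the frame of feeder between 0.03 and 0.1 m and x of ball3 in the frame of feeder between -0.155 and -0.02 m and y of ball3 in the frame of feeder between -0.09 and 0.09 m and z of ball3 in the frame of feeder between 0.03 and 0.1 m and x of ball4 in the frame of feeder between -0.155 and -0.02 m and y of ball4 in the frame of feeder between -0.09 and 0.09 m and z of ball4 in the frame of feeder between 0.03 and 0.1 m and x of ball5 in the frame of feeder between -0.155 and -0.02 m and y of ball5 in the frame of feeder between -0.09 and 0.09 m and z of ball5 in the frame of feeder between 0.03 and 0.1 m); the robot touches nothing.
It fails at once if a ball is pressed with more than 20 N by the fingers or the arm (contact force between any of the fingers, the arm and ball1 above 20 N or contact force between any of the fingers, the arm and ball2 above 20 N or contact force between any of the fingers, the arm and ball3 above 20 N or contact force between any of the fingers, the arm and ball4 above 20 N or contact force between any of the fingers, the arm and ball5 above 20 N).
It fails at once if another loose thing on the bench is shifted by more than 20 mm (distance of any of nozzle, bolt, pipe_stub, hammer, wire_brush, dip_tin, magnet_square from where it was at the start of the episode above 0.02 m).
It also fails if it takes over 51 s, if anything falls off the work surface, if the arm or the gripper's body presses on something with over 40 N, if the wrist force passes 120 N, or if a joint passes its speed limit or range.

## Robot

A 6-joint arm with a two-finger parallel gripper is mounted at the origin on the work surface. World frame = base frame: x ahead of the robot, y to its left, z up, the work surface at z = 0. Lengths are in m, angles in rad, forces in N, time in s.
With the tool pointing down it reaches from about 0.375 to 0.9 m from the base axis. Payload 3.1 kg.
Tool frame: the origin (TCP) lies where the fingers leave the gripper's body, on its centre line; the fingertips stand 73 mm ahead of it and the grasp point (between the pads) lies 54 mm ahead of it; z points along the fingers, y is the line along which they close (so a half turn about z gives the same grasp; the last joint's range is limited). The gripper opens to 85 mm and grips with 20 to 120 N. Pads are 22 mm wide; open, the fingers measure 114 mm over their backs; the gripper's body (76 mm by 85 mm) begins 54 mm behind the grasp point. The pads swing forward as they close: fully open they stand 13 mm farther back than shut.
Start: joints at [-1.325, 0.527, 1.433, -0, 1.181, -0.178], TCP at [0.258, -0.569, 0.304] pointing down, gripper open.
Joint ranges: [-3.08, 3.08], [-0.75, 2.2], [0.22, 2.44], [-1.43, 4.57], [0, 2.65], [-2.85, 2.85]. Speed limits (rad/s): [2.79, 2.79, 3.14, 3.14, 3.14, 3.14].

## Interface

Orientations are given as a unit quaternion [x, y, z, w].
In Python, from station import manip gives the robot as it stands.
- The arm moves only by the shell command python3 -m crank 'ROWS' [FORCE]. ROWS is JSON, a list of rows, each an object with "dp": the shift along the tool's x, y, z normalised to -1 to 1, where 1 is 50 cm, a list of three; "delta_rot": the turn, a rotation vector about the tool's x, y, z normalised to -1 to 1, where 1 is 2 pi rad, a list of three; "fingers": the opening, from -1 (shut) to 1 (fully open). A call has 1 to 12 rows; each row shifts and turns the commanded pose from where the row before left it, along the tool's axes as they then stand; what a row does not reach is not made up. A row lasts 1/12 s, in which the tool goes at most 41.7 mm and 7.16 degrees, less where a joint would pass 70% of its speed; a pose out of reach is approached as far as the arm can. A call with a number of a shift or a turn outside -1 to 1 is refused whole. A call with a gripper value outside its range is refused whole. The fingers move at their own pace and stop on an object; FORCE is the grip in N (left out, the last holds). Time passes only in rows, so rows that do not move let the fingers close. It gives the time, the measured TCP pose, the force, the opening and the grip force at its end, in the units of the state.
- manip.sense(): the state, without advancing time (a new reading comes with each control period).
- manip.snapshot(name): name is "side" or "top"; returns (picture, depth): 400x640x3 uint8, red, green, blue; 400x640 float32, m along the optical axis (not along the pixel's ray), 0 where there is no reading.
- manip.camera_model(name): a dict with "fx", "fy", "cx", "cy" (pixels), "origin" and "attitude" of the camera in the world. Camera axes: x right, y up, looking along -z (the intrinsics and any distortion apply to the point x, -y, -z); pixel columns grow to the right and rows downward; lengths in m; the calibration is good to about 2 mm. A picture is of the moment at which its call begins. camera_model takes no time and is no camera call.
- manip.sign_off(): hands the job in; it is judged then, once.
The state is a dict: "t": time; "q": joint angles; "qd": joint speeds; "tau": joint torques, N m; "tcp_pos": TCP position; "tool_rot": TCP orientation; "force": force on the tool from outside, world axes, zero at the start; "ft_torque": the same for the moment, N m; "finger_gap": opening from 0.0 (shut) to 1.0 (fully open); "gripper_force": force on a finger pad.
Only numpy, scipy, OpenCV 4.12 (cv2) and the standard library are available. Lean on these libraries where they do the work, as an engineer would, in place of code of your own. Each camera call takes 0.05 s, during which the arm holds its last target. There are 200 camera calls.

## Working session

There is one attempt and no reset: what is moved stays moved. The work goes in short steps, Python scripts to look and compute and a shell command to move; the robot and the scene stay as the last step left them, time stands still between calls to the robot, and variables do not carry over. Pictures are saved under pics/ and viewed, at most 10 in all, crops included, and the job is handed in when it is done.

```bash
mkdir -p pics; ls; python3 - <<'E'
from station import manip
import cv2,numpy as np
for n in("top","side"):
    p,d=manip.snapshot(n); cv2.imwrite(f"pics/{n}0.png",p[:,:,::-1]); np.save(f"{n}0.npy",d); print(n,manip.camera_model(n))
print(manip.sense())
E
```

```text
pics
top {'fx': 444.3245258701946, 'fy': 444.3245258701946, 'cx': 321.3573285630026, 'cy': 202.53810753090525, 'origin': array([0.3809656, 0.0082698, 1.2848896]), 'attitude': array([-0.03812559,  0.047236  ,  0.71366181, -0.6978553 ])}
side {'fx': 394.0888989703632, 'fy': 394.0888989703632, 'cx': 315.8466781665422, 'cy': 199.95086632672104, 'origin': array([0.1486971 , 0.76211821, 1.0712489 ]), 'attitude': array([-0.08140243,  0.33995255,  0.91208842, -0.21424431])}
{'t': 0.1, 'q': array([-1.32449450e+00,  5.28380926e-01,  1.43375866e+00,  1.20600450e-05,
        1.18139716e+00, -1.78520195e-01]), 'qd': array([ 0.00110356, -0.00304786, -0.00282436,  0.00170614, -0.00070399,
        0.00014654]), 'tau': array([-8.45381851e-05, -4.43304527e+01, -1.78587377e+01, -1.18114808e-04,
        3.89904308e-03,  1.95861247e-05]), 'tcp_pos': array([ 0.25749432, -0.5689499 ,  0.30303152]), 'tool_rot': array([ 9.77525496e-01,  2.10814991e-01, -2.73639491e-05, -9.71676576e-04]), 'force': array([-0.57110058,  0.64179567,  0.0821027 ]), 'ft_torque': array([ 0.00454632,  0.03307102, -0.01887069]), 'gripper_force': 0.0, 'finger_gap': 1.00272711603046}
```

View pics/top0.png

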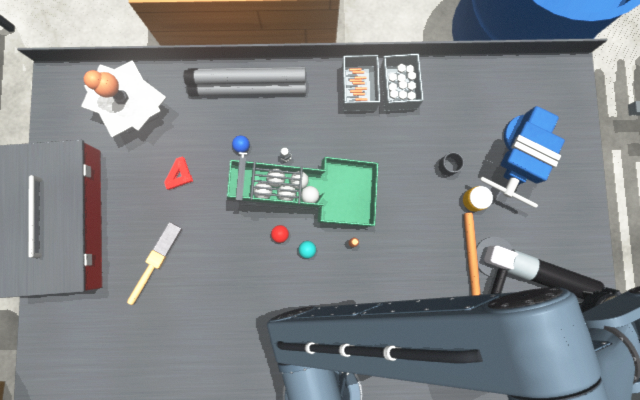

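View pics/side0.png

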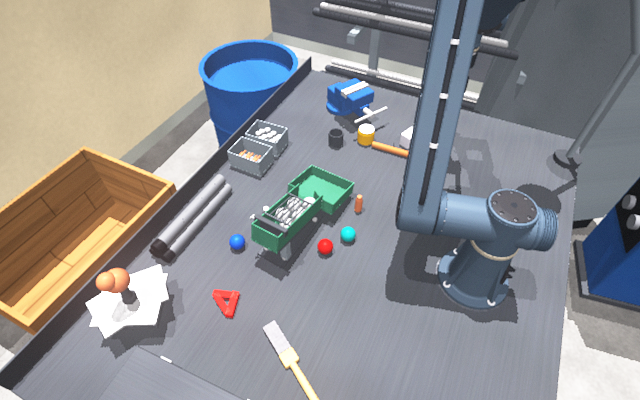

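The top view shows the pan at about (349,192), ball1 at (311,195), ball2 at (301,180), and the nozzle at (353,243). The feeder runs left, uphill, towards (235,180).

```bash
cat > h.py <<'E'
import numpy as np,cv2
from scipy.spatial.transform import Rotation as R
from station import manip
def cloud(n,d):
    c=manip.camera_model(n); v,u=np.mgrid[0:400,0:640]
    P=np.stack([(u-c['cx'])/c['fx']*d,-(v-c['cy'])/c['fy']*d,-d],-1)
    return P@R.from_quat(c['attitude']).as_matrix().T+c['origin']
def project(n,p):
    c=manip.camera_model(n); q=(np.atleast_2d(p)-c['origin'])@R.from_quat(c['attitude']).as_matrix()
    return np.c_[c['cx']-c['fx']*q[:,0]/q[:,2],c['cy']+c['fy']*q[:,1]/q[:,2]]
E
python3 - <<'E'
from h import *
for n in("top","side"):
    im=cv2.imread(f"pics/{n}0.png"); W=cloud(n,np.load(f"{n}0.npy"))
    hsv=cv2.cvtColor(im,cv2.COLOR_BGR2HSV)
    g=(hsv[...,0]>60)&(hsv[...,0]<85)&(hsv[...,1]>90)&(W[...,2]>.02)&(W[...,2]<.2)&(W[...,0]>.2)&(W[...,0]<.8)&(abs(W[...,1])<.3)
    P=W[g]; print(n,len(P),P.min(0),P.max(0))
    if n=="top":
        G=g
        print("table z",np.median(W[300:330,60:100,2]))
        for u,v in [(311,195),(301,180),(349,192),(340,192),(360,192),(349,175),(349,210),(353,243),(285,153),(276,174),(262,190),(286,192)]:
            print((u,v),W[v-1:v+2,u-1:u+2].reshape(-1,3)[4].round(4))
    np.save(f"g_{n}.npy",P)
im=cv2.imread("pics/top0.png")
cv2.imwrite("pics/crop.png",cv2.resize(im[145:260,220:390],None,fx=4.6,fy=4.6,interpolation=cv2.INTER_CUBIC))
E
```

```text
top 4253 [ 0.46347584 -0.16780049  0.02000244] [0.65082554 0.23832665 0.17228418]
table z -0.0010776557754680338
(311, 195) [0.5439 0.0186 0.1129]
(301, 180) [0.582  0.044  0.1293]
(349, 192) [ 0.5607 -0.0888  0.037 ]
(340, 192) [ 0.5606 -0.063   0.0412]
(360, 192) [ 0.5613 -0.1209  0.0282]
(349, 175) [ 0.6094 -0.0902  0.0384]
(349, 210) [ 0.5091 -0.087   0.039 ]
(353, 243) [ 0.4152 -0.0927  0.0713]
(285, 153) [0.6687 0.0888 0.0738]
(276, 174) [0.5998 0.1098 0.1273]
(262, 190) [0.5565 0.1459 0.1364]
(286, 192) [0.552  0.0844 0.1218]
side 2780 [ 0.46006321 -0.16810145  0.02011533] [0.64652516 0.24720296 0.17046196]
```

View pics/crop.png

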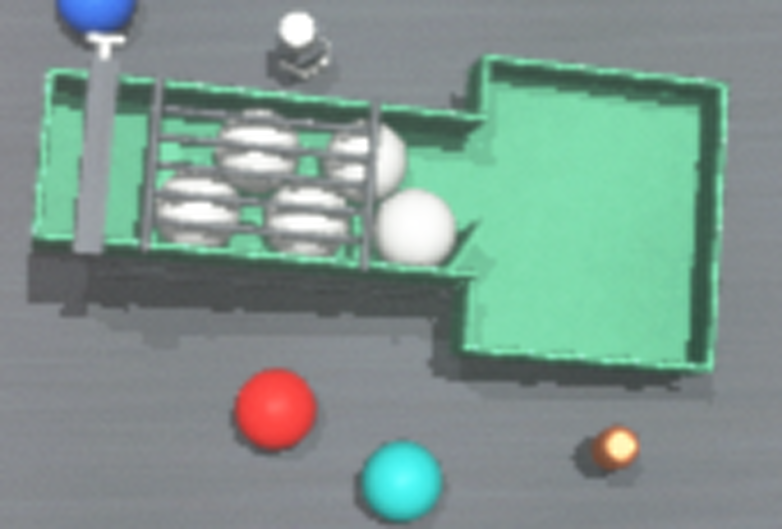

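The crop shows ball1 at crop (415,228), resting on the shoulder. Ball2 at (372,160) is under the lower guard edge, with the other three balls behind it. Next I fit the feeder frame.

```bash
python3 - <<'E'
from h import *
from scipy.optimize import least_squares
t=np.deg2rad(12)
# pan rim points: floor from depth
def loc(P,x0,y0,a):
    c,s=np.cos(a),np.sin(a); q=P-[x0,y0,0]
    X=q[:,0]*c+q[:,1]*s; Y=-q[:,0]*s+q[:,1]*c; Z=q[:,2]-.055
    return np.c_[X*np.cos(t)+Z*np.sin(t),Y,-X*np.sin(t)+Z*np.cos(t)]
x0,y0,a=.563,-.01,np.deg2rad(86)
T=np.load("g_top.npy");S=np.load("g_side.npy")
for it in range(6):
    L=loc(T,x0,y0,a); LS=loc(S,x0,y0,a)
    L=np.r_[L]
    fl=L[abs(L[:,2])<.006]; 
    rim=L[(abs(L[:,2]-.04)<.005)&(L[:,0]<.01)&(L[:,0]>-.17)]
    r=cv2.minAreaRect(rim[:,:2].astype(np.float32)*1000)
    ang=r[2]; ang=ang-90 if ang>45 else ang
    ce=np.array(r[0])/1000
    ex=ce-[-.0735/np.cos(t),0]  # centre of rim rect
    print(r,"floor n",np.median(fl[:,2]).round(4),"yaw",np.rad2deg(a))
    a+=np.deg2rad(ang)
    # shift; normal offset 0.04 is already in local coords
    dx=ex[0]*np.cos(t); x0+=dx*np.cos(a)-ex[1]*np.sin(a); y0+=dx*np.sin(a)+ex[1]*np.cos(a)
print("origin",x0,y0,"yaw",a,np.rad2deg(a))
np.save("F.npy",[x0,y0,a])
# hopper wall check
L=loc(T,x0,y0,a); h=L[(abs(L[:,2]-.062)<.005)&(L[:,0]>.0)&(L[:,0]<.2)]
print("hopper rim y",np.percentile(h[:,1],[1,10,50,90,99]).round(4),"x",h[:,0].min(),h[:,0].max())
LS=loc(S,x0,y0,a); h=LS[(abs(LS[:,2]-.062)<.005)&(LS[:,0]>.0)&(LS[:,0]<.2)]
print("side: ",np.percentile(h[:,1],[1,10,50,90,99]).round(4)); rm=LS[(abs(LS[:,2]-.04)<.005)&(LS[:,0]<.01)&(LS[:,0]>-.17)];print(rm.min(0),rm.max(0))
W=cloud("top",np.load("top0.npy"));im=cv2.imread("pics/top0.png");
sat=cv2.cvtColor(im,cv2.COLOR_BGR2HSV)[...,1]
for n,(u,v) in dict(b1=(311,195),b2=(301,180)).items():
    P=W[v-7:v+8,u-7:u+8][(sat[v-7:v+8,u-7:u+8]<40)]; P=P[(P[:,2]>.09)]
    f=least_squares(lambda c:np.linalg.norm(P-c,axis=1)-.025,P.mean(0)-[0,0,.02],loss='soft_l1',f_scale=.001)
    c=f.x; d=c[:2]-[x0,y0]; fx=d@[np.cos(a),np.sin(a)]; fy=d@[-np.sin(a),np.cos(a)]
    print(n,c.round(4),"feeder",fx.round(4),fy.round(4),c[2].round(4),"exp z",(.0806+.2126*fx).round(4),len(P))
E
```

```text
((-69.88056945800781, 0.05947113037109375), (177.62384033203125, 156.43441772460938), 88.84262084960938) floor n -0.0013 yaw 86.0
((-74.911376953125, -1.4522171020507812), (156.4735565185547, 177.74459838867188), 0.0014693320263177156) floor n -0.0003 yaw 84.84262084960938
((-75.13212585449219, 0.0020751953125), (156.4735565185547, 177.7445831298828), 3.417050902498886e-05) floor n -0.0003 yaw 84.84409018163569
((-75.1415786743164, 6.103515625e-05), (177.74464416503906, 156.47357177734375), 89.99998474121094) floor n -0.0003 yaw 84.84412435214472
((-75.14201354980469, -3.0517578125e-05), (156.47357177734375, 177.74464416503906), 0.0) floor n -0.0003 yaw 84.84410909335566
((-75.14202117919922, 0.0), (156.47360229492188, 177.74462890625), 1.7085258150473237e-05) floor n -0.0003 yaw 84.84410909335566
origin 0.5648688295661832 -0.004764485927280258 yaw 1.4808093527943256 84.84412617861382
hopper rim y [-0.0472 -0.0462  0.0366  0.047   0.048 ] x 0.00013460931983571775 0.19832119721740463
side:  [-0.0449 -0.0432  0.0341  0.0511  0.0527]
[-0.153188   -0.08426893  0.03502016] [0.00921926 0.09320252 0.04454255]
b1 [0.549  0.0224 0.0855] feeder 0.0256 0.0182 0.0855 exp z 0.086 201
b2 [0.5884 0.0529 0.0966] feeder 0.0595 -0.0182 0.0966 exp z 0.0933 203
```

```bash
cat >> h.py <<'E'
x0,y0,yaw=np.load("F.npy"); T12=np.deg2rad(12)
FX=np.array([np.cos(yaw),np.sin(yaw),0]);FY=np.array([-np.sin(yaw),np.cos(yaw),0]);Z=np.array([0,0,1.])
S=FX*np.cos(T12)+Z*np.sin(T12); N=-FX*np.sin(T12)+Z*np.cos(T12)
O=np.array([x0,y0,.055])
def sl(p): q=np.asarray(p)-O; return np.stack([q@S,q@FY,q@N],-1)*1000   # slope coords mm
def unsl(s,y,n): return O+(s*S+y*FY+n*N)/1000
def want(tip,lean,L=.073):  # tip centre slope mm -> tcp pos, rot
    d=FX*np.sin(np.deg2rad(lean))-Z*np.cos(np.deg2rad(lean))
    Rm=np.c_[np.cross(-FY,d),-FY,d]; return unsl(*tip)-L*d,Rm
def rows(tip,lean):
    st=manip.sense(); Rt=R.from_quat(st['tool_rot']); p,Rm=want(tip,lean)
    rv=(Rt.inv()*R.from_matrix(Rm)).as_rotvec()
    print("tcp target",p.round(3),"dp(tool,unit .5m)",(Rt.inv().apply(p-st['tcp_pos'])/.5).round(4),"rot(unit 2pi)",(rv/2/np.pi).round(4),"deg",np.rad2deg(np.linalg.norm(rv)).round(1))
def tipnow():
    st=manip.sense(); d=R.from_quat(st['tool_rot']).apply([0,0,1]); 
    print("t",st['t'],"tip sl",sl(st['tcp_pos']+.073*d).round(1),"lean",np.rad2deg(np.arccos(-d[2])).round(1),"F slope",np.round([st['force']@S,st['force']@FY,st['force']@N],2))
E
python3 - <<'E'
from h import *
W=cloud("top",np.load("top0.npy"))
for v in range(174,202,3):
    print(v,[tuple(sl(W[v,u]).round(0).astype(int)) for u in range(297,305)])
print("bolt",sl(W[153,285]),"nozzle",sl(W[243,353]))
print(want((-20,-23,60),37)[0])
rows((-20,-23,70),0)
E
```

```text
174 [(np.int64(73), np.int64(-31), np.int64(43)), (np.int64(71), np.int64(-31), np.int64(47)), (np.int64(68), np.int64(-32), np.int64(43)), (np.int64(69), np.int64(-28), np.int64(65)), (np.int64(66), np.int64(-28), np.int64(65)), (np.int64(63), np.int64(-29), np.int64(62)), (np.int64(57), np.int64(-33), np.int64(44)), (np.int64(54), np.int64(-33), np.int64(43))]
177 [(np.int64(73), np.int64(-22), np.int64(47)), (np.int64(70), np.int64(-23), np.int64(45)), (np.int64(68), np.int64(-23), np.int64(49)), (np.int64(68), np.int64(-20), np.int64(64)), (np.int64(65), np.int64(-20), np.int64(65)), (np.int64(60), np.int64(-24), np.int64(48)), (np.int64(58), np.int64(-24), np.int64(50)), (np.int64(54), np.int64(-25), np.int64(44))]
180 [(np.int64(73), np.int64(-14), np.int64(46)), (np.int64(70), np.int64(-15), np.int64(46)), (np.int64(67), np.int64(-15), np.int64(47)), (np.int64(67), np.int64(-12), np.int64(62)), (np.int64(64), np.int64(-13), np.int64(62)), (np.int64(60), np.int64(-15), np.int64(52)), (np.int64(57), np.int64(-15), np.int64(51)), (np.int64(54), np.int64(-16), np.int64(50))]
183 [
[... 2032 characters left out ...]
p.int64(51), np.int64(31), np.int64(33)), (np.int64(49), np.int64(31), np.int64(38))]
201 [(np.int64(60), np.int64(35), np.int64(-6)), (np.int64(68), np.int64(43), np.int64(59)), (np.int64(66), np.int64(43), np.int64(63)), (np.int64(63), np.int64(43), np.int64(65)), (np.int64(50), np.int64(35), np.int64(2)), (np.int64(47), np.int64(35), np.int64(-1)), (np.int64(44), np.int64(34), np.int64(-1)), (np.int64(47), np.int64(38), np.int64(30))]
bolt [104.210632   -95.02702139  -2.91193507] nozzle [-95.42732956 141.11866829  36.98626834]
[ 0.58094867 -0.08249416  0.16783101]
tcp target [ 0.585 -0.041  0.192] dp(tool,unit .5m) [ 1.0315 -0.6922  0.2231] rot(unit 2pi) [-0.0002 -0.0002 -0.1681] deg 60.5
```

```bash
python3 -m crank '[{"dp":[0.06,-0.04,0],"delta_rot":[0,0,0],"fingers":-1},{"dp":[0.065,-0.044,0],"delta_rot":[0,0,0],"fingers":-1},{"dp":[0.065,-0.044,0],"delta_rot":[0,0,0],"fingers":-1},{"dp":[0.065,-0.044,0],"delta_rot":[0,0,0],"fingers":-1},{"dp":[0.065,-0.044,0],"delta_rot":[0,0,0],"fingers":-1},{"dp":[0.065,-0.044,0],"delta_rot":[0,0,0],"fingers":-1},{"dp":[0.065,-0.044,0],"delta_rot":[0,0,0],"fingers":-1},{"dp":[0.065,-0.044,0],"delta_rot":[0,0,0],"fingers":-1},{"dp":[0.065,-0.044,0],"delta_rot":[0,0,0],"fingers":-1},{"dp":[0.065,-0.044,0],"delta_rot":[0,0,0],"fingers":-1},{"dp":[0.065,-0.044,0],"delta_rot":[0,0,0],"fingers":-1},{"dp":[0.065,-0.044,0],"delta_rot":[0,0,0],"fingers":-1}]'
python3 -m crank '[{"dp":[0,0,0],"delta_rot":[0,0,-0.0187],"fingers":-1},{"dp":[0,0,0],"delta_rot":[0,0,-0.0187],"fingers":-1},{"dp":[0,0,0],"delta_rot":[0,0,-0.0187],"fingers":-1},{"dp":[0,0,0],"delta_rot":[0,0,-0.0187],"fingers":-1},{"dp":[0,0,0],"delta_rot":[0,0,-0.0187],"fingers":-1},{"dp":[0,0,0],"delta_rot":[0,0,-0.0187],"fingers":-1},{"dp":[0,0,0],"delta_rot":[0,0,-0.0187],"fingers":-1},{"dp":[0,0,0],"delta_rot":[0,0,-0.0187],"fingers":-1},{"dp":[0,0,0],"delta_rot":[0,0,-0.0187],"fingers":-1}]'
python3 -c "
from h import *
tipnow(); rows((0,-23,90),38); print(manip.sense()['q'])"
```

```text
t: 1.1
tcp_pos: [0.5032, -0.169, 0.3036]
tool_rot: [0.978, 0.211, -0.0, -0.0]
force: [-0.8, -0.4, 0.2]
finger_gap: 0.001
gripper_force: 0.0
t: 1.85
tcp_pos: [0.5024, -0.1708, 0.3035]
tool_rot: [0.736, 0.677, -0.0, -0.001]
force: [-1.2, -0.1, 0.2]
finger_gap: -0.0
gripper_force: 0.0
t 1.85 tip sl [-130.7   47.3  207.2] lean 0.1 F slope [-0.12  1.2   0.27]
tcp target [ 0.582 -0.07   0.201] dp(tool,unit .5m) [0.2136 0.1423 0.2059] rot(unit 2pi) [-0.0005  0.1055  0.0011] deg 38.0
[-5.38448901e-01  4.01809651e-01  1.66840124e+00  1.12808387e-05
  1.07242460e+00 -4.55733838e-01]
```

```bash
python3 -m crank '[{"dp":[0,0.0237,0],"delta_rot":[0,0.0176,0],"fingers":-1},{"dp":[0,0.0237,0],"delta_rot":[0,0.0176,0],"fingers":-1},{"dp":[0,0.0237,0],"delta_rot":[0,0.0176,0],"fingers":-1},{"dp":[0,0.0237,0],"delta_rot":[0,0.0176,0],"fingers":-1},{"dp":[0,0.0237,0],"delta_rot":[0,0.0176,0],"fingers":-1},{"dp":[0,0.0237,0],"delta_rot":[0,0.0176,0],"fingers":-1},{"dp":[0,0,0],"delta_rot":[0,0,0],"fingers":-1}]'
python3 -c "
from h import *
tipnow(); rows((0,-23,80),38)"
```

```text
t: 2.43
tcp_pos: [0.5745, -0.1799, 0.3013]
tool_rot: [0.698, 0.637, 0.241, -0.221]
force: [0.5, -0.2, -0.5]
finger_gap: 0.0
gripper_force: 0.0
t 2.4333 tip sl [-86.4 -25.3 211.4] lean 38.2 F slope [-0.22 -0.51 -0.42]
tcp target [ 0.582 -0.068  0.191] dp(tool,unit .5m) [ 0.0396 -0.0047  0.3121] rot(unit 2pi) [-0.     -0.0004 -0.0004] deg 0.2
```

```bash
python3 -m crank '[{"dp":[0.007,-0.0008,0.05],"delta_rot":[0,0,0],"fingers":-1},{"dp":[0.007,-0.0008,0.055],"delta_rot":[0,0,0],"fingers":-1},{"dp":[0.007,-0.0008,0.055],"delta_rot":[0,0,0],"fingers":-1},{"dp":[0.007,-0.0008,0.055],"delta_rot":[0,0,0],"fingers":-1},{"dp":[0.007,-0.0008,0.05],"delta_rot":[0,0,0],"fingers":-1},{"dp":[0.005,-0.0008,0.045],"delta_rot":[0,0,0],"fingers":-1},{"dp":[0,0,0],"delta_rot":[0,0,0],"fingers":-1}]'
python3 - <<'E'
from h import *
tipnow(); rows((28,-23,18),38)
a,_=manip.snapshot("top"); b,_=manip.snapshot("side")
A=cv2.resize(a[140:240,220:390],None,fx=4.5,fy=4.5,interpolation=cv2.INTER_CUBIC)
cv2.imwrite("pics/pre_top.png",A[:,:,::-1])
cv2.imwrite("pics/pre_side.png",cv2.resize(b[150:270,240:380],None,fx=4.5,fy=4.5,interpolation=cv2.INTER_CUBIC)[:,:,::-1])
E
```

```text
t: 3.02
tcp_pos: [0.5779, -0.062, 0.1916]
tool_rot: [0.697, 0.639, 0.238, -0.224]
force: [-0.5, 0.2, 0.1]
finger_gap: -0.003
gripper_force: 0.0
t 3.0167 tip sl [  5.8 -17.4  79.7] lean 38.1 F slope [0.14 0.52 0.06]
tcp target [ 0.586 -0.028  0.136] dp(tool,unit .5m) [-0.0142  0.011   0.1302] rot(unit 2pi) [-0.0016 -0.0002  0.    ] deg 0.6
```

View pics/pre_side.png

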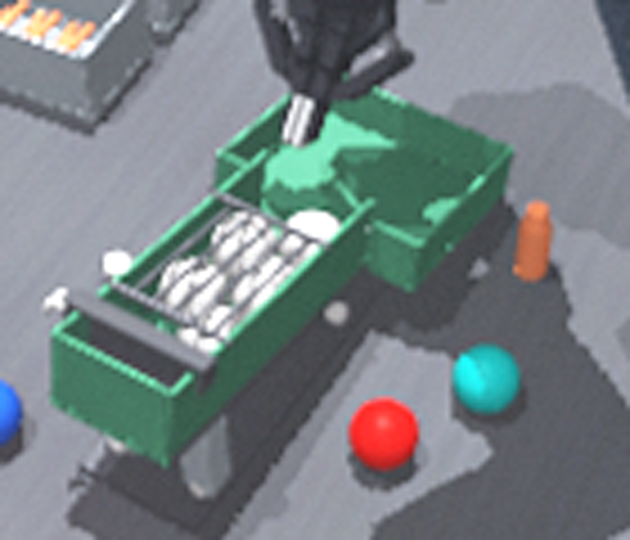

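The side view shows the shut finger pair at (300,120), hanging over the outlet clear of everything. I descend into the lane.

```bash
python3 -m crank '[{"dp":[-0.0035,0.0065,0.02],"delta_rot":[0,0,0],"fingers":-1},{"dp":[-0.0035,0.0065,0.02],"delta_rot":[0,0,0],"fingers":-1},{"dp":[-0.0035,0,0.02],"delta_rot":[0,0,0],"fingers":-1},{"dp":[-0.0035,0,0.02],"delta_rot":[0,0,0],"fingers":-1},{"dp":[-0.0035,0,0.02],"delta_rot":[0,0,0],"fingers":-1},{"dp":[-0.003,0,0.015],"delta_rot":[0,0,0],"fingers":-1},{"dp":[0,0,0.01],"delta_rot":[0,0,0],"fingers":-1},{"dp":[0,0,0],"delta_rot":[0,0,0],"fingers":-1}]'
python3 - <<'E'
from h import *
tipnow(); rows((28,-24,18),38)
E
```

```text
t: 3.78
tcp_pos: [0.5904, -0.0389, 0.1414]
tool_rot: [0.697, 0.639, 0.241, -0.219]
force: [-9.6, -13.0, 21.8]
finger_gap: 0.002
gripper_force: 12.7
t 3.7833 tip sl [ 19.  -28.5  25.5] lean 38.0 F slope [-8.99  8.42 24.24]
tcp target [ 0.587 -0.028  0.136] dp(tool,unit .5m) [ 0.0097 -0.0089  0.0213] rot(unit 2pi) [ 0.0001 -0.0001  0.0006] deg 0.2
```

```bash
python3 -m crank '[{"dp":[0,0,-0.02],"delta_rot":[0,0,0],"fingers":-1},{"dp":[0,0,0],"delta_rot":[0,0,0],"fingers":-1},{"dp":[0,0,0],"delta_rot":[0,0,0],"fingers":-1}]'
python3 - <<'E'
from h import *
tipnow(); 
a,_=manip.snapshot("top"); b,_=manip.snapshot("side"); tipnow()
A=cv2.resize(a[145:225,270:350],None,fx=6,fy=6,interpolation=cv2.INTER_CUBIC)
B=cv2.resize(b[165:245,270:350],None,fx=6,fy=6,interpolation=cv2.INTER_CUBIC)
cv2.imwrite("pics/c1.png",np.hstack([A,B])[:,:800,::-1])
E
```

```text
t: 4.03
tcp_pos: [0.5897, -0.0429, 0.1463]
tool_rot: [0.698, 0.638, 0.24, -0.22]
force: [0.6, -0.2, -0.6]
finger_gap: -0.001
gripper_force: 0.0
t 4.0333 tip sl [ 16.  -28.2  31.1] lean 38.0 F slope [-0.27 -0.57 -0.52]
t 4.1333 tip sl [ 16.6 -27.5  30.5] lean 38.0 F slope [-0.35  0.12 -0.23]
```

View pics/c1.png

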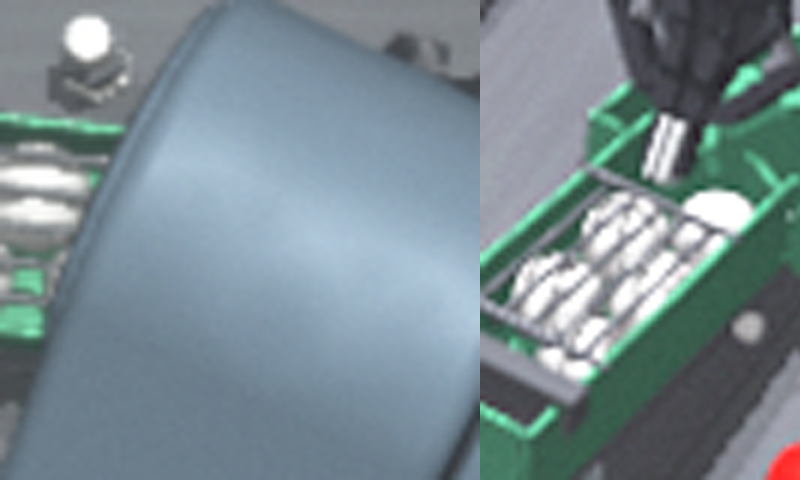

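The side half shows the fingers close to the right wall, and the flaring knuckles above them overlap the wall top. The finger was too far right (y -28), so I shift left to about -19.

```bash
python3 -m crank '[{"dp":[0,-0.006,0],"delta_rot":[0,0,0],"fingers":-1},{"dp":[0,-0.006,0],"delta_rot":[0,0,0],"fingers":-1},{"dp":[0,-0.005,0],"delta_rot":[0,0,0],"fingers":-1},{"dp":[0,0,0],"delta_rot":[0,0,0],"fingers":-1},{"dp":[0,0,0],"delta_rot":[0,0,0],"fingers":-1},{"dp":[0,0,0],"delta_rot":[0,0,0],"fingers":-1}]' >/dev/null
python3 - <<'E'
from h import *
tipnow(); rows((25,-19,19),38)
E
```

```text
t 4.6333 tip sl [ 16.2 -19.5  31.2] lean 38.0 F slope [ 0.65 -0.42  0.3 ]
tcp target [ 0.582 -0.031  0.136] dp(tool,unit .5m) [ 0.0051 -0.0011  0.0296] rot(unit 2pi) [-0.0001 -0.      0.0002] deg 0.1
```

```bash
python3 -m crank '[{"dp":[0,0,0.008],"delta_rot":[0,0,0],"fingers":-1},{"dp":[0,0,0.008],"delta_rot":[0,0,0],"fingers":-1},{"dp":[0.002,0,0.006],"delta_rot":[0,0,0],"fingers":-1},{"dp":[0.002,0,0.006],"delta_rot":[0,0,0],"fingers":-1},{"dp":[0,0,0],"delta_rot":[0,0,0],"fingers":-1},{"dp":[0,0,0],"delta_rot":[0,0,0],"fingers":-1}]' >/dev/null
python3 - <<'E'
from h import *
tipnow(); rows((25,-19,19),38)
E
```

```text
t 5.1333 tip sl [ 21.  -20.5  21.6] lean 37.8 F slope [-11.82   7.48  14.61]
tcp target [ 0.582 -0.031  0.136] dp(tool,unit .5m) [ 0.0044 -0.0026  0.0082] rot(unit 2pi) [0.0004 0.0007 0.0004] deg 0.3
```

```bash
python3 - <<'E'
from h import *
st=manip.sense(); F=st['force'];M=st['ft_torque']; Rm=R.from_quat(st['tool_rot'])
r=np.cross(F,M)/(F@F); f=Rm.inv().apply(F)
print("tool F",f,"tool M",Rm.inv().apply(M),"M.F",M@F/np.linalg.norm(F), st['gripper_force'])
for o in ("world",):
  r0=Rm.inv().apply(r)*1000
  for k in range(-150,151,15): 
    q=r0+k*f/np.linalg.norm(f); print(q.round(0), sl(st['tcp_pos']+Rm.apply(q)/1000).round(0))
E
python3 -m crank '[{"dp":[0,0,-0.01],"delta_rot":[0,0,0],"fingers":-1},{"dp":[0,0,-0.006],"delta_rot":[0,0,0],"fingers":-1},{"dp":[0,0,0],"delta_rot":[0,0,0],"fingers":-1}]'
```

```text
tool F [ -4.27170973  -7.4447046  -18.31450331] tool M [ 0.41736325 -0.78581175  0.08500685] M.F 0.12411846597235146 10.094554983079433
[ -5.  37. 152.] [ 51. -58. -51.]
[ -8.  32. 138.] [ 42. -53. -40.]
[-11.  26. 124.] [ 33. -47. -30.]
[-15.  21. 111.] [ 24. -41. -19.]
[-18.  15.  97.] [ 16. -36.  -8.]
[-21.  10.  84.] [  7. -30.   3.]
[-24.   4.  70.] [ -2. -25.  14.]
[-27.  -1.  57.] [-11. -19.  25.]
[-30.  -7.  43.] [-19. -14.  35.]
[-34. -12.  29.] [-28.  -8.  46.]
[-37. -18.  16.] [-37.  -3.  57.]
[-40. -23.   2.] [-46.   3.  68.]
[-43. -29. -11.] [-55.   8.  79.]
[-46. -34. -25.] [-63.  14.  90.]
[-49. -40. -39.] [-72.  20. 100.]
[-53. -45. -52.] [-81.  25. 111.]
[-56. -51. -66.] [-90.  31. 122.]
[-59. -56. -79.] [-98.  36. 133.]
[-62. -62. -93.] [-107.   42.  144.]
[ -65.  -67. -106.] [-116.   47.  155.]
[ -68.  -73. -120.] [-125.   53.  165.]
t: 5.38
tcp_pos: [0.5818, -0.0369, 0.1432]
tool_rot: [0.698, 0.638, 0.241, -0.22]
force: [0.3, -0.5, -0.5]
finger_gap: -0.003
gripper_force: 0.0
```

```bash
cat >> h.py <<'E'
def want(tip,lean,roll=8,L=.073):
    d=FX*np.sin(np.deg2rad(lean))-Z*np.cos(np.deg2rad(lean))
    Rm=R.from_matrix(np.c_[np.cross(-FY,d),-FY,d])*R.from_rotvec([-np.deg2rad(roll),0,0])
    return unsl(*tip)-L*Rm.apply([0,0,1]),Rm.as_matrix()
E
python3 -m crank '[{"dp":[0,-0.02,-0.02],"delta_rot":[-0.011,0,0],"fingers":-1},{"dp":[0,0,0],"delta_rot":[-0.0112,0,0],"fingers":-1},{"dp":[0,0,0],"delta_rot":[0,0,0],"fingers":-1},{"dp":[0,0,0],"delta_rot":[0,0,0],"fingers":-1}]' >/dev/null
python3 - <<'E'
from h import *
tipnow(); rows((22,-20,21),38)
E
```

```text
t 5.7167 tip sl [ 16.5 -18.8  35.9] lean 38.7 F slope [-0.67 -0.59  0.11]
tcp target [ 0.572 -0.033  0.137] dp(tool,unit .5m) [-0.0032 -0.0024  0.0317] rot(unit 2pi) [-0.0006 -0.0002  0.    ] deg 0.2
```

```bash
python3 -m crank '[{"dp":[-0.003,0,0.008],"delta_rot":[0,0,0],"fingers":-1},{"dp":[0,0,0.008],"delta_rot":[0,0,0],"fingers":-1},{"dp":[0,0,0.006],"delta_rot":[0,0,0],"fingers":-1},{"dp":[0,0,0.005],"delta_rot":[0,0,0],"fingers":-1},{"dp":[0,0,0],"delta_rot":[0,0,0],"fingers":-1},{"dp":[0,0,0],"delta_rot":[0,0,0],"fingers":-1}]'
python3 - <<'E'
from h import *
tipnow(); rows((25,-20,21),38)
st=manip.sense();print(R.from_quat(st['tool_rot']).inv().apply(S)/.5)
E
```

```text
t: 6.22
tcp_pos: [0.5741, -0.0352, 0.1393]
tool_rot: [0.711, 0.62, 0.284, -0.17]
force: [-0.2, -1.3, 0.9]
finger_gap: -0.006
gripper_force: 0.6
t 6.2167 tip sl [ 20.4 -22.   23.6] lean 38.7 F slope [-1.12  0.05  1.15]
tcp target [ 0.572 -0.03   0.138] dp(tool,unit .5m) [ 0.006  -0.0052  0.0081] rot(unit 2pi) [-0.0001 -0.      0.0002] deg 0.1
[ 1.79756517 -0.11886598  0.86869462]
```

```bash
python3 -m crank '[{"dp":[0.0036,-0.004,0.0017],"delta_rot":[0,0,0],"fingers":-1},{"dp":[0.0036,0,0.0017],"delta_rot":[0,0,0],"fingers":-1},{"dp":[0.0036,0,0.0017],"delta_rot":[0,0,0],"fingers":-1},{"dp":[0,0,0],"delta_rot":[0,0,0],"fingers":-1}]'; python3 -c "
from h import *
tipnow()"
python3 -m crank '[{"dp":[0.0036,0,0.0017],"delta_rot":[0,0,0],"fingers":-1},{"dp":[0.0036,0,0.0017],"delta_rot":[0,0,0],"fingers":-1},{"dp":[0,0,0],"delta_rot":[0,0,0],"fingers":-1}]'>/dev/null; python3 -c "
from h import *
tipnow()"
```

```text
t: 6.55
tcp_pos: [0.5745, -0.0319, 0.1407]
tool_rot: [0.712, 0.621, 0.284, -0.166]
force: [2.5, -7.7, 1.1]
finger_gap: -0.002
gripper_force: 1.8
t 6.55 tip sl [ 23.5 -22.6  24.2] lean 38.4 F slope [-7.03 -3.16  2.65]
t 6.8 tip sl [ 28.7 -24.8  25.7] lean 38.7 F slope [ 0.07 -7.92  6.59]
```

```bash
cat >> h.py <<'E'
def line(h=100):
  st=manip.sense(); F=st['force'];M=st['ft_torque']; Rm=R.from_quat(st['tool_rot'])
  r0=Rm.inv().apply(np.cross(F,M)/(F@F))*1000; f=Rm.inv().apply(F); f/=np.linalg.norm(f)
  print("F",np.linalg.norm(F).round(1),"tool dir",f.round(2),"grip",st['gripper_force'])
  for k in range(-160,161,20):
    q=r0+k*f-[0,0,h]; print(q.round(0), sl(st['tcp_pos']+Rm.apply(q)/1000).round(0))
E
python3 - <<'E'
from h import *
tipnow(); line()
b,d=manip.snapshot("side"); np.save("s1.npy",d)
cv2.imwrite("pics/c2.png",cv2.resize(b[155:245,255:355],None,fx=6,fy=6,interpolation=cv2.INTER_CUBIC)[:,:,::-1])
E
```

```text
t 6.8 tip sl [ 28.7 -24.8  25.7] lean 38.7 F slope [ 0.07 -7.92  6.59]
F 10.3 tool dir [ 0.28  0.85 -0.45] grip 0.0
[-47. -99.  39.] [-22.  78.  22.]
[-42. -82.  30.] [-22.  63.  35.]
[-36. -65.  21.] [-22.  47.  47.]
[-30. -48.  12.] [-22.  32.  60.]
[-25. -31.   3.] [-22.  16.  73.]
[-19. -14.  -6.] [-22.   1.  86.]
[-13.   3. -15.] [-22. -14.  99.]
[ -8.  19. -24.] [-21. -30. 111.]
[ -2.  36. -33.] [-21. -45. 124.]
[  4.  53. -42.] [-21. -60. 137.]
[  9.  70. -51.] [-21. -76. 150.]
[ 15.  87. -60.] [-21. -91. 163.]
[ 21. 104. -69.] [ -21. -107.  175.]
[ 26. 121. -78.] [ -21. -122.  188.]
[ 32. 138. -87.] [ -21. -137.  201.]
[ 38. 155. -97.] [ -20. -153.  214.]
[  43.  172. -106.] [ -20. -168.  227.]
```

View pics/c2.png

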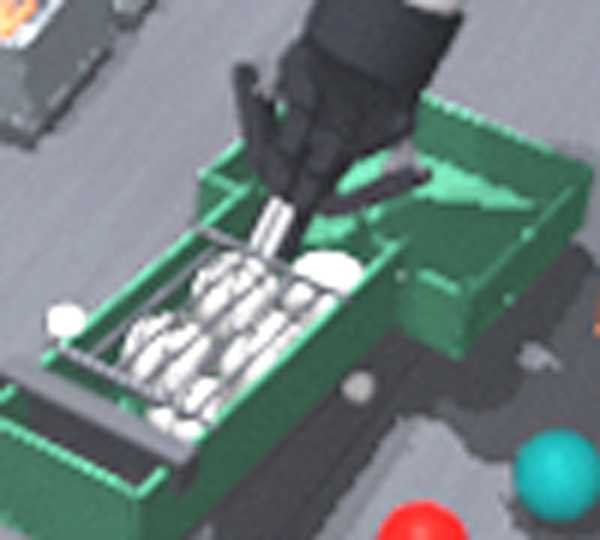

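The side view explains the contacts. With the gripper shut, its knuckle wings splay out sideways at (245,70) and (425,180) and sit on the chute walls. I back out and turn the gripper a quarter turn, so the wings lie along the slope.

```bash
python3 -m crank '[{"dp":[-0.01,0,-0.01],"delta_rot":[0,0,0],"fingers":-1},{"dp":[0,0,-0.03],"delta_rot":[0,0,0],"fingers":-1},{"dp":[0,0,-0.05],"delta_rot":[0,0,0],"fingers":-1},{"dp":[0,0,-0.05],"delta_rot":[0,0,0],"fingers":-1},{"dp":[0,0,-0.03],"delta_rot":[0.011,0,0],"fingers":-1},{"dp":[0,0,0],"delta_rot":[0.011,0,0],"fingers":-1},{"dp":[0,0,0],"delta_rot":[0,0,0],"fingers":-1}]'
python3 -c "
from h import *
tipnow(); print(manip.sense()['q'])"
```

```text
t: 7.43
tcp_pos: [0.5571, -0.0812, 0.206]
tool_rot: [0.698, 0.639, 0.241, -0.218]
force: [0.3, -0.5, 0.6]
finger_gap: -0.0
gripper_force: 0.0
t 7.4333 tip sl [-11.9   0.7  98. ] lean 37.9 F slope [-0.34 -0.39  0.67]
[-0.57175994  0.67460248  1.64664314  0.61592658  1.23335039 -0.81679708]
```

```bash
cat >> h.py <<'E'
def want(tip,lean,L=.073):
    d=FX*np.sin(np.deg2rad(lean))-Z*np.cos(np.deg2rad(lean))
    return unsl(*tip)-L*d,np.c_[-FY,-np.cross(-FY,d),d]
E
python3 -m crank '[{"dp":[0,0,0],"delta_rot":[0,0,0.0195],"fingers":-1},{"dp":[0,0,0],"delta_rot":[0,0,0.0195],"fingers":-1},{"dp":[0,0,0],"delta_rot":[0,0,0.0195],"fingers":-1},{"dp":[0,0,0],"delta_rot":[0,0,0.0195],"fingers":-1},{"dp":[0,0,0],"delta_rot":[0,0,0.0195],"fingers":-1},{"dp":[0,0,0],"delta_rot":[0,0,0.0195],"fingers":-1},{"dp":[0,0,0],"delta_rot":[0,0,0.0195],"fingers":-1},{"dp":[0,0,0],"delta_rot":[0,0,0.0195],"fingers":-1},{"dp":[0,0,0],"delta_rot":[0,0,0.0195],"fingers":-1},{"dp":[0,0,0],"delta_rot":[0,0,0.0195],"fingers":-1},{"dp":[0,0,0],"delta_rot":[0,0,0.0195],"fingers":-1},{"dp":[0,0,0],"delta_rot":[0,0,0.0195],"fingers":-1}]' >/dev/null
python3 -m crank '[{"dp":[0,0,0],"delta_rot":[0,0,0.016],"fingers":-1},{"dp":[0,0,0],"delta_rot":[0,0,0],"fingers":-1},{"dp":[0,0,0],"delta_rot":[0,0,0],"fingers":-1}]'
python3 -c "
from h import *
tipnow(); rows((0,-24,60),38)"
```

```text
t: 8.68
tcp_pos: [0.5554, -0.0791, 0.2043]
tool_rot: [0.944, -0.041, 0.015, -0.326]
force: [0.9, 0.2, 0.1]
finger_gap: 0.003
gripper_force: 0.0
t 8.6833 tip sl [-10.2   2.8  96.1] lean 38.1 F slope [ 0.26 -0.93  0.04]
tcp target [ 0.584 -0.064  0.171] dp(tool,unit .5m) [0.0535 0.0134 0.0737] rot(unit 2pi) [-0.0002  0.0001  0.0005] deg 0.2
```

```bash
python3 -m crank '[{"dp":[0.02,0.005,0.02],"delta_rot":[0,0,0],"fingers":-1},{"dp":[0.02,0.005,0.03],"delta_rot":[0,0,0],"fingers":-1},{"dp":[0.0135,0.0034,0.024],"delta_rot":[0,0,0],"fingers":-1},{"dp":[0,0,0],"delta_rot":[0,0,0],"fingers":-1},{"dp":[0,0,0],"delta_rot":[0,0,0],"fingers":-1},{"dp":[0,0,0],"delta_rot":[0,0,0],"fingers":-1}]'>/dev/null
python3 -c "
from h import *
tipnow(); rows((18,-24,19),38)"
```

```text
t 9.1833 tip sl [ -0.1 -24.7  60. ] lean 38.0 F slope [ 0.68 -0.77  0.33]
tcp target [ 0.586 -0.038  0.135] dp(tool,unit .5m) [-0.0015  0.0033  0.0895] rot(unit 2pi) [-0.0001  0.0001  0.0002] deg 0.1
```

```bash
python3 -m crank '[{"dp":[-0.001,0.003,0.016],"delta_rot":[0,0,0],"fingers":-1},{"dp":[0,0,0.016],"delta_rot":[0,0,0],"fingers":-1},{"dp":[0,0,0.016],"delta_rot":[0,0,0],"fingers":-1},{"dp":[0,0,0.016],"delta_rot":[0,0,0],"fingers":-1},{"dp":[0,0,0.014],"delta_rot":[0,0,0],"fingers":-1},{"dp":[0,0,0.01],"delta_rot":[0,0,0],"fingers":-1},{"dp":[0,0,0],"delta_rot":[0,0,0],"fingers":-1},{"dp":[0,0,0],"delta_rot":[0,0,0],"fingers":-1}]'>/dev/null
python3 -c "
from h import *
tipnow()
st=manip.sense();print(R.from_quat(st['tool_rot']).inv().apply(S)/.5)"
```

```text
t 9.85 tip sl [ 17.9 -24.4  19.7] lean 38.0 F slope [ 0.53 -0.69 -0.15]
[ 0.00252036 -1.79713978  0.87765726]
```

```bash
python3 -m crank '[{"dp":[0,-0.0054,0.0026],"delta_rot":[0,0,0],"fingers":-1},{"dp":[0,-0.0054,0.0026],"delta_rot":[0,0,0],"fingers":-1},{"dp":[0,-0.0036,0.0018],"delta_rot":[0,0,0],"fingers":-1},{"dp":[0,0,0],"delta_rot":[0,0,0],"fingers":-1}]'>/dev/null
python3 -c "
from h import *
tipnow()"
python3 -m crank '[{"dp":[0,-0.0036,0.0018],"delta_rot":[0,0,0],"fingers":-1},{"dp":[0,-0.0036,0.0018],"delta_rot":[0,0,0],"fingers":-1},{"dp":[0,0,0],"delta_rot":[0,0,0],"fingers":-1}]'>/dev/null
python3 -c "
from h import *
tipnow()"
```

```text
t 10.1833 tip sl [ 26.1 -24.6  20.4] lean 38.0 F slope [-0.23  0.28  0.58]
t 10.4333 tip sl [ 30.  -24.5  20.1] lean 38.0 F slope [ 0.07 -0.31  0.55]
```

```bash
for i in 1; do python3 -m crank '[{"dp":[0,-0.0036,0.0018],"delta_rot":[0,0,0],"fingers":-1},{"dp":[0,-0.0036,0.0018],"delta_rot":[0,0,0],"fingers":-1},{"dp":[0,0,0],"delta_rot":[0,0,0],"fingers":-1}]'>/dev/null
python3 -c "
from h import *
tipnow()"; done
python3 -m crank '[{"dp":[0,-0.0036,0.0018],"delta_rot":[0,0,0],"fingers":-1},{"dp":[0,-0.0036,0.0018],"delta_rot":[0,0,0],"fingers":-1},{"dp":[0,0,0],"delta_rot":[0,0,0],"fingers":-1}]'>/dev/null
python3 -c "
from h import *
tipnow()"
```

```text
t 10.6833 tip sl [ 33.5 -24.6  20. ] lean 38.0 F slope [-0.83  0.65  0.68]
t 10.9333 tip sl [ 36.5 -24.4  20. ] lean 37.9 F slope [-5.3   2.28  1.86]
```

```bash
python3 -m crank '[{"dp":[0,-0.0036,0.0018],"delta_rot":[0,0,0],"fingers":-1},{"dp":[0,-0.0036,0.0018],"delta_rot":[0,0,0],"fingers":-1},{"dp":[0,-0.0036,0.0018],"delta_rot":[0,0,0],"fingers":-1}]'>/dev/null
python3 -c "
from h import *
tipnow()"
python3 -m crank '[{"dp":[0,-0.0036,0.0018],"delta_rot":[0,0,0],"fingers":-1},{"dp":[0,-0.0036,0.0018],"delta_rot":[0,0,0],"fingers":-1},{"dp":[0,-0.0036,0.0018],"delta_rot":[0,0,0],"fingers":-1}]'>/dev/null
python3 -c "
from h import *
tipnow()"
```

```text
t 11.1833 tip sl [ 42.  -24.4  19.9] lean 37.8 F slope [-6.29  1.6   2.03]
t 11.4333 tip sl [ 48.1 -24.4  19.8] lean 37.8 F slope [-7.11  2.16  1.38]
```

```bash
python3 -m crank '[{"dp":[0,-0.0036,0.0018],"delta_rot":[0,0,0],"fingers":-1},{"dp":[0,-0.0036,0.0018],"delta_rot":[0,0,0],"fingers":-1},{"dp":[0,-0.0036,0.0018],"delta_rot":[0,0,0],"fingers":-1}]'>/dev/null
python3 -c "
from h import *
tipnow()"
python3 -m crank '[{"dp":[0,-0.0036,0.0018],"delta_rot":[0,0,0],"fingers":-1},{"dp":[0,-0.0036,0.0018],"delta_rot":[0,0,0],"fingers":-1}]'>/dev/null
python3 -c "
from h import *
tipnow()
b,d=manip.snapshot('side')
cv2.imwrite('pics/c3.png',cv2.resize(b[155:245,255:355],None,fx=6,fy=6,interpolation=cv2.INTER_CUBIC)[:,:,::-1])"
```

```text
t 11.6833 tip sl [ 54.2 -24.3  19.6] lean 37.8 F slope [-6.01  2.01  1.81]
t 11.85 tip sl [ 58.2 -24.3  19.6] lean 37.8 F slope [-6.36  1.85  2.69]
```

View pics/c3.png

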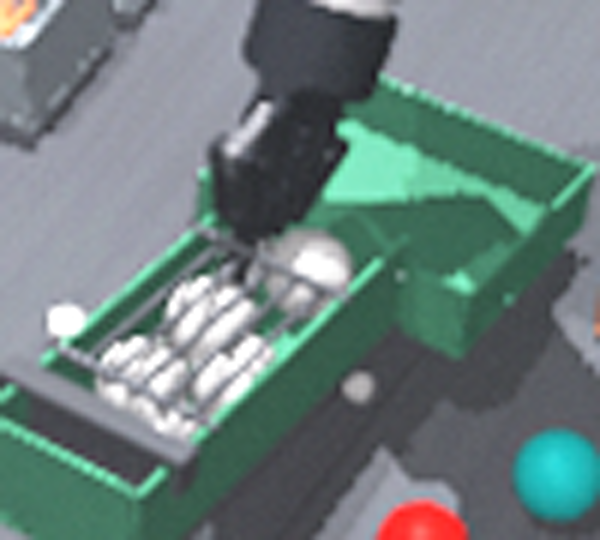

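Ball1, at (315,270), is still on the shoulder, and the row has moved about 24 mm uphill. I push a little further and wait.

```bash
python3 -m crank '[{"dp":[0,-0.0036,0.0018],"delta_rot":[0,0,0],"fingers":-1},{"dp":[0,-0.0036,0.0018],"delta_rot":[0,0,0],"fingers":-1}]'>/dev/null
python3 -c "
from h import *
tipnow()"
python3 -m crank '[{"dp":[0,-0.0018,0.0009],"delta_rot":[0,0,0],"fingers":-1},{"dp":[0,0,0],"delta_rot":[0,0,0],"fingers":-1},{"dp":[0,0,0],"delta_rot":[0,0,0],"fingers":-1},{"dp":[0,0,0],"delta_rot":[0,0,0],"fingers":-1},{"dp":[0,0,0],"delta_rot":[0,0,0],"fingers":-1}]'>/dev/null
python3 -c "
from h import *
tipnow(); line(100)
b,d=manip.snapshot('side')
cv2.imwrite('pics/c4.png',cv2.resize(b[155:245,255:355],None,fx=6,fy=6,interpolation=cv2.INTER_CUBIC)[:,:,::-1])
W=cloud('side',d); im=cv2.cvtColor(b,cv2.COLOR_RGB2HSV)
L=sl(W); m=(im[...,1]<60)&(im[...,2]>120)&(abs(L[...,1])<90)&(L[...,2]>10)&(L[...,2]<52)&(L[...,0]>-160)&(L[...,0]<60)
v,u=np.nonzero(m); print(len(v)); print(np.c_[u,v,L[m].round(0)][::12])"
```

```text
t 12.0667 tip sl [ 62.  -24.6  19.9] lean 37.8 F slope [-7.07  2.01  3.14]
t 12.4833 tip sl [ 63.1 -24.8  19.9] lean 37.8 F slope [-6.2   2.34  3.7 ]
F 7.6 tool dir [-0.31  0.52 -0.79] grip 3.3627676963806152
[  8.  18. 110.] [ 63. -33. -22.]
[ 2. 29. 94.] [ 46. -27. -12.]
[-4. 39. 79.] [ 30. -20.  -2.]
[-11.  50.  63.] [ 14. -14.   7.]
[-17.  60.  47.] [-3. -8. 17.]
[-23.  71.  31.] [-19.  -2.  27.]
[-29.  81.  15.] [-35.   4.  37.]
[-35.  92.  -1.] [-52.  10.  46.]
[-41. 102. -17.] [-68.  17.  56.]
[-48. 112. -33.] [-84.  23.  66.]
[-54. 123. -49.] [-101.   29.   76.]
[-60. 133. -65.] [-117.   35.   85.]
[-66. 144. -80.] [-133.   41.   95.]
[-72. 154. -96.] [-150.   47.  105.]
[ -78.  165. -112.] [-166.   54.  115.]
[ -85.  175. -128.] [-182.   60.  124.]
[ -91.  186. -144.] [-199.   66.  134.]
128
[[ 322.  169. -152.  -38.   38.]
 [ 307.  193.   13.   -0.   47.]
 [ 300.  195.   31.  -16.   41.]
 [ 299.  196.   31.  -19.   35.]
 [ 311.  196.    9.   14.   39.]
 [ 310.  197.   22.   18.   45.]
 [ 309.  198.   24.   15.   40.]
 [ 309.  199.   23.   15.   35.]
 [ 309.  200.   25.   17.   33.]
 [ 312.  201.    1.   16.   13.]
 [ 302.  204.   42.    1.   19.]]
```

```bash
cat >> h.py <<'E'
def white(n='side'):
    b,d=manip.snapshot(n); W=cloud(n,d); im=cv2.cvtColor(b,cv2.COLOR_RGB2HSV); L=sl(W)
    m=(im[...,1]<60)&(im[...,2]>90)&(abs(L[...,1])<95)&(L[...,2]>8)&(L[...,2]<53)&(L[...,0]>-165)&(L[...,0]<55)
    return b,L,m
def balls(n='side'):
    b,L,m=white(n); k,lab,st,_=cv2.connectedComponentsWithStats(m.astype(np.uint8))
    from scipy.optimize import least_squares
    for i in range(1,k):
        P=L[lab==i]
        if len(P)<25: continue
        f=least_squares(lambda c:np.r_[np.hypot(np.hypot(P[:,0]-c[0],P[:,1]-c[1]),P[:,2]-25)-25],np.median(P[:,:2],0),loss='soft_l1',f_scale=2)
        print(n,"blob",st[i].tolist(),"ball s,y",f.x.round(0),"res",np.sqrt(2*f.cost/len(P)).round(1))
    return b
E
python3 -m crank '[{"dp":[0,0,0],"delta_rot":[0,0,0],"fingers":-1},{"dp":[0,0,0],"delta_rot":[0,0,0],"fingers":-1},{"dp":[0,0,0],"delta_rot":[0,0,0],"fingers":-1}]'>/dev/null
python3 -c "
from h import *
tipnow(); b=balls(); balls('top')
cv2.imwrite('pics/c5.png',cv2.resize(b[155:245,255:355],None,fx=6,fy=6,interpolation=cv2.INTER_CUBIC)[:,:,::-1])"
```

```text
t 12.7833 tip sl [ 63.1 -24.8  19.9] lean 37.8 F slope [-5.92  1.47  3.81]
side blob [298, 192, 16, 11, 98] ball s,y [16. -3.] res 1.9
```

View pics/c5.png

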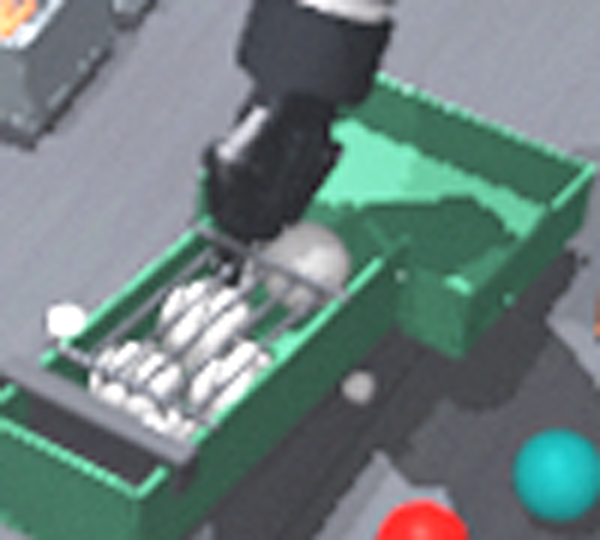

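Ball1 has rolled to about (s 16, y -3) and is caught by the downhill knuckle, so I lift the finger slightly and shift it right.

```bash
python3 -m crank '[{"dp":[0.004,-0.0022,-0.0045],"delta_rot":[0,0,0],"fingers":-1},{"dp":[0.004,-0.0022,-0.0045],"delta_rot":[0,0,0],"fingers":-1},{"dp":[0,0,0],"delta_rot":[0,0,0],"fingers":-1},{"dp":[0,0,0],"delta_rot":[0,0,0],"fingers":-1},{"dp":[0,0,0],"delta_rot":[0,0,0],"fingers":-1},{"dp":[0,0,0],"delta_rot":[0,0,0],"fingers":-1}]'>/dev/null
python3 -c "
from h import *
tipnow(); b=balls()
cv2.imwrite('pics/c6.png',cv2.resize(b[155:245,255:355],None,fx=6,fy=6,interpolation=cv2.INTER_CUBIC)[:,:,::-1])"
```

```text
t 13.3833 tip sl [ 64.  -28.9  24.7] lean 37.9 F slope [-5.35  0.72  0.92]
side blob [311, 175, 14, 14, 152] ball s,y [-94. -21.] res 2.0
```

Ball1 is in the pan at s ≈ -94. I withdraw along the tool axis so that ball2 follows.

```bash
python3 -m crank '[{"dp":[0,0,-0.06],"delta_rot":[0,0,0],"fingers":-1},{"dp":[0,0,-0.06],"delta_rot":[0,0,0],"fingers":-1},{"dp":[0,0,-0.05],"delta_rot":[0,0,0],"fingers":-1},{"dp":[0,0,0],"delta_rot":[0,0,0],"fingers":-1},{"dp":[0,0,0],"delta_rot":[0,0,0],"fingers":-1},{"dp":[0,0,0],"delta_rot":[0,0,0],"fingers":-1},{"dp":[0,0,0],"delta_rot":[0,0,0],"fingers":-1},{"dp":[0,0,0],"delta_rot":[0,0,0],"fingers":-1},{"dp":[0,0,0],"delta_rot":[0,0,0],"fingers":-1},{"dp":[0,0,0],"delta_rot":[0,0,0],"fingers":-1},{"dp":[0,0,0],"delta_rot":[0,0,0],"fingers":-1},{"dp":[0,0,0],"delta_rot":[0,0,0],"fingers":-1}]'>/dev/null
python3 -c "
from h import *
tipnow(); b=balls(); b2=balls('top'); f=lambda a:cv2.resize(a,(400,360),interpolation=cv2.INTER_CUBIC)
cv2.imwrite('pics/c7.png',np.hstack([f(b[155:245,255:355]),f(b2[145:235,270:370])])[:,:,::-1])"
```

```text
t 14.4333 tip sl [ 27.7 -28.4 100.8] lean 38.0 F slope [-0.26 -0.54  0.9 ]
side blob [315, 170, 25, 21, 301] ball s,y [-113.   13.] res 5.8
side blob [303, 196, 13, 7, 56] ball s,y [30. 17.] res 1.6
top blob [357, 182, 9, 11, 60] ball s,y [-125.  -28.] res 1.3
top blob [357, 195, 7, 7, 28] ball s,y [-125.   30.] res 1.1
```

View pics/c7.png

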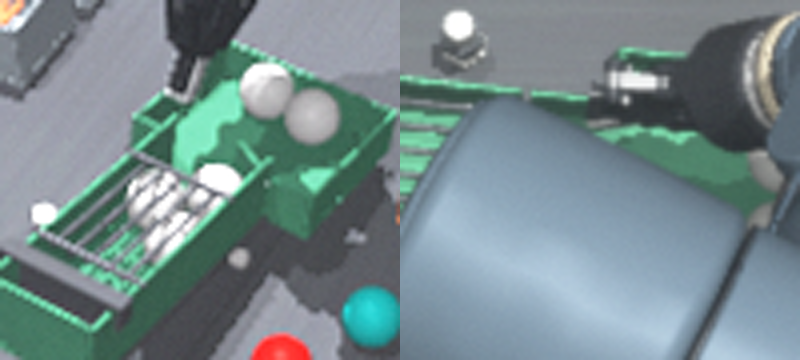

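The left half shows two balls in the pan, at about (265,90) and (313,115). Ball3 is on the shoulder at (215,185) and ball4 is wedged behind it under the guard. I repeat the push with the higher, further-right finger path that worked.

```bash
python3 -c "
from h import *
rows((22,-28,24),38)"
```

```text
tcp target [ 0.59  -0.036  0.141] dp(tool,unit .5m) [-0.001   0.0776  0.1335] rot(unit 2pi) [-0.0001 -0.      0.0002] deg 0.1
```

```bash
python3 -m crank '[{"dp":[0,0.03,0],"delta_rot":[0,0,0],"fingers":-1},{"dp":[0,0.03,0.01],"delta_rot":[0,0,0],"fingers":-1},{"dp":[0,0.018,0.02],"delta_rot":[0,0,0],"fingers":-1},{"dp":[0,0,0.025],"delta_rot":[0,0,0],"fingers":-1},{"dp":[0,0,0.025],"delta_rot":[0,0,0],"fingers":-1},{"dp":[0,0,0.025],"delta_rot":[0,0,0],"fingers":-1},{"dp":[0,0,0.018],"delta_rot":[0,0,0],"fingers":-1},{"dp":[0,0,0.01],"delta_rot":[0,0,0],"fingers":-1},{"dp":[0,0,0],"delta_rot":[0,0,0],"fingers":-1},{"dp":[0,0,0],"delta_rot":[0,0,0],"fingers":-1}]'>/dev/null
python3 -c "
from h import *
tipnow()"
python3 -m crank '[{"dp":[0,-0.0054,0.0026],"delta_rot":[0,0,0],"fingers":-1},{"dp":[0,-0.0054,0.0026],"delta_rot":[0,0,0],"fingers":-1},{"dp":[0,-0.0036,0.0018],"delta_rot":[0,0,0],"fingers":-1},{"dp":[0,-0.0036,0.0018],"delta_rot":[0,0,0],"fingers":-1}]'>/dev/null
python3 -c "
from h import *
tipnow()"
```

```text
t 15.3667 tip sl [ 22.3 -28.5  24. ] lean 38.0 F slope [ 0.46 -0.41 -0.24]
t 15.7 tip sl [ 31.8 -28.8  24.7] lean 38.0 F slope [ 0.5  -0.57  1.05]
```

```bash
python3 -m crank '[{"dp":[0,-0.0036,0.0018],"delta_rot":[0,0,0],"fingers":-1},{"dp":[0,-0.0036,0.0018],"delta_rot":[0,0,0],"fingers":-1},{"dp":[0,-0.0036,0.0018],"delta_rot":[0,0,0],"fingers":-1}]'>/dev/null
python3 -c "
from h import *
tipnow()"
python3 -m crank '[{"dp":[0,-0.0036,0.0018],"delta_rot":[0,0,0],"fingers":-1},{"dp":[0,-0.0036,0.0018],"delta_rot":[0,0,0],"fingers":-1},{"dp":[0,-0.0036,0.0018],"delta_rot":[0,0,0],"fingers":-1},{"dp":[0,-0.0036,0.0018],"delta_rot":[0,0,0],"fingers":-1}]'>/dev/null
python3 -c "
from h import *
tipnow()"
python3 -m crank '[{"dp":[0,-0.0036,0.0018],"delta_rot":[0,0,0],"fingers":-1},{"dp":[0,-0.0036,0.0018],"delta_rot":[0,0,0],"fingers":-1},{"dp":[0,-0.0036,0.0018],"delta_rot":[0,0,0],"fingers":-1},{"dp":[0,-0.0036,0.0018],"delta_rot":[0,0,0],"fingers":-1}]'>/dev/null
python3 -c "
from h import *
tipnow();balls()"
```

```text
t 15.95 tip sl [ 37.4 -28.7  24.2] lean 37.9 F slope [-2.14  0.09  1.53]
t 16.2833 tip sl [ 45.7 -28.7  24.1] lean 38.0 F slope [-2.7  -0.38  0.63]
t 16.6167 tip sl [ 54.1 -28.5  24. ] lean 38.0 F slope [-2.77 -0.09  1.39]
side blob [315, 169, 14, 15, 152] ball s,y [-125.  -24.] res 1.8
side blob [331, 177, 14, 14, 153] ball s,y [-125.   42.] res 1.8
side blob [297, 191, 16, 12, 111] ball s,y [14. -5.] res 2.1
```

```bash
python3 -m crank '[{"dp":[0,-0.0036,0.0018],"delta_rot":[0,0,0],"fingers":-1},{"dp":[0,-0.0036,0.0018],"delta_rot":[0,0,0],"fingers":-1},{"dp":[0,-0.0036,0.0018],"delta_rot":[0,0,0],"fingers":-1},{"dp":[0,-0.0036,0.0018],"delta_rot":[0,0,0],"fingers":-1},{"dp":[0,-0.0018,0.0009],"delta_rot":[0,0,0],"fingers":-1},{"dp":[0,0,0],"delta_rot":[0,0,0],"fingers":-1},{"dp":[0,0,0],"delta_rot":[0,0,0],"fingers":-1},{"dp":[0,0,0],"delta_rot":[0,0,0],"fingers":-1}]'>/dev/null
python3 -c "
from h import *
tipnow();balls()"
```

```text
t 17.3333 tip sl [ 63.1 -28.5  23.9] lean 38.0 F slope [-1.37  0.48  0.82]
side blob [308, 169, 21, 22, 268] ball s,y [-84. -18.] res 5.6
side blob [331, 177, 14, 14, 154] ball s,y [-125.   42.] res 1.9
```

Ball3 is out. I withdraw and let ball4 and ball5 follow.

```bash
python3 -m crank '[{"dp":[0,0,-0.06],"delta_rot":[0,0,0],"fingers":-1},{"dp":[0,0,-0.07],"delta_rot":[0,0,0],"fingers":-1},{"dp":[0,0,-0.07],"delta_rot":[0,0,0],"fingers":-1},{"dp":[0,0,-0.05],"delta_rot":[0,0,0],"fingers":-1},{"dp":[0,0,0],"delta_rot":[0,0,0],"fingers":-1},{"dp":[0,0,0],"delta_rot":[0,0,0],"fingers":-1},{"dp":[0,0,0],"delta_rot":[0,0,0],"fingers":-1},{"dp":[0,0,0],"delta_rot":[0,0,0],"fingers":-1},{"dp":[0,0,0],"delta_rot":[0,0,0],"fingers":-1},{"dp":[0,0,0],"delta_rot":[0,0,0],"fingers":-1},{"dp":[0,0,0],"delta_rot":[0,0,0],"fingers":-1},{"dp":[0,0,0],"delta_rot":[0,0,0],"fingers":-1}]'>/dev/null
python3 -m crank '[{"dp":[0,0,0],"delta_rot":[0,0,0],"fingers":-1},{"dp":[0,0,0],"delta_rot":[0,0,0],"fingers":-1},{"dp":[0,0,0],"delta_rot":[0,0,0],"fingers":-1},{"dp":[0,0,0],"delta_rot":[0,0,0],"fingers":-1},{"dp":[0,0,0],"delta_rot":[0,0,0],"fingers":-1},{"dp":[0,0,0],"delta_rot":[0,0,0],"fingers":-1},{"dp":[0,0,0],"delta_rot":[0,0,0],"fingers":-1},{"dp":[0,0,0],"delta_rot":[0,0,0],"fingers":-1},{"dp":[0,0,0],"delta_rot":[0,0,0],"fingers":-1},{"dp":[0,0,0],"delta_rot":[0,0,0],"fingers":-1},{"dp":[0,0,0],"delta_rot":[0,0,0],"fingers":-1},{"dp":[0,0,0],"delta_rot":[0,0,0],"fingers":-1}]'>/dev/null
python3 -c "
from h import *
tipnow(); b=balls(); cv2.imwrite('pics/c8.png',cv2.resize(b[150:250,250:370],(720,600),interpolation=cv2.INTER_CUBIC)[:,:,::-1])"
```

```text
t 19.3833 tip sl [  8.1 -28.5 136.2] lean 38.0 F slope [ 0.13 -0.09 -0.66]
side blob [300, 169, 50, 25, 711] ball s,y [-90.   1.] res 9.7
```

View pics/c8.png

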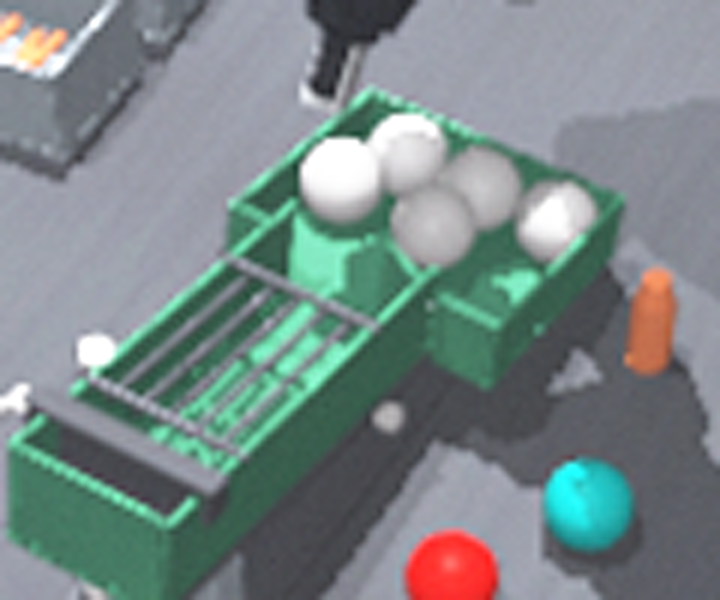

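All five balls are in the pan, at (342,178), (408,150), (480,187), (432,225) and (556,220), and the hopper is empty. I check that they are at rest.

```bash
python3 -m crank '[{"dp":[0,0,-0.05],"delta_rot":[0,0,0],"fingers":-1},{"dp":[0,0,-0.05],"delta_rot":[0,0,0],"fingers":-1},{"dp":[0,0,0],"delta_rot":[0,0,0],"fingers":-1},{"dp":[0,0,0],"delta_rot":[0,0,0],"fingers":-1},{"dp":[0,0,0],"delta_rot":[0,0,0],"fingers":-1},{"dp":[0,0,0],"delta_rot":[0,0,0],"fingers":-1},{"dp":[0,0,0],"delta_rot":[0,0,0],"fingers":-1},{"dp":[0,0,0],"delta_rot":[0,0,0],"fingers":-1},{"dp":[0,0,0],"delta_rot":[0,0,0],"fingers":-1}]'
cat > chk.py <<'E'
from h import *
from scipy.optimize import least_squares
_,L,m=white()
for u,v in [(307,180),(318,175),(330,181),(322,187.5),(342.5,186.5)]:
    vv,uu=np.nonzero(m); P=L[m][np.hypot(uu-u,vv-v)<5.5]
    f=least_squares(lambda c:np.hypot(np.hypot(P[:,0]-c[0],P[:,1]-c[1]),P[:,2]-25)-25,np.median(P[:,:2],0)-[0,5],loss='soft_l1',f_scale=2)
    print(len(P),f.x.round(1))
np.save(f"m{manip.sense()['t']:.2f}.npy",m)
E
python3 chk.py
python3 -m crank '[{"dp":[0,0,0],"delta_rot":[0,0,0],"fingers":-1},{"dp":[0,0,0],"delta_rot":[0,0,0],"fingers":-1},{"dp":[0,0,0],"delta_rot":[0,0,0],"fingers":-1},{"dp":[0,0,0],"delta_rot":[0,0,0],"fingers":-1},{"dp":[0,0,0],"delta_rot":[0,0,0],"fingers":-1},{"dp":[0,0,0],"delta_rot":[0,0,0],"fingers":-1}]' >/dev/null; python3 chk.py
python3 -c "
import glob,numpy as np
a,b=[np.load(f) for f in sorted(glob.glob('m2*.npy'))]; print((a!=b).sum(),a.sum())"
```

```text
t: 20.18
tcp_pos: [0.5844, -0.1026, 0.2863]
tool_rot: [0.944, -0.042, 0.014, -0.326]
force: [0.6, 0.2, 0.5]
finger_gap: 0.001
gripper_force: 0.0
97 [-76.9 -58.5]
97 [-124.5  -41.3]
97 [-122.4    9. ]
93 [-75.4   7.8]
84 [-124.2   60.8]
97 [-77.7 -58.4]
97 [-123.7  -41.5]
97 [-122.2    8.9]
94 [-75.2   7.6]
84 [-124.6   62.9]
8 734
```

```bash
python3 -c "
from station import manip
print(manip.sign_off())"
```

```text
the job is handed in; nothing more can be done
None
```

I freed the jam twice; all five balls had run down and were lying still in the pan when I handed the job in at about 20 s. On the way, the gripper hit fixed parts of the feeder three times, with wrist force up to about 27 N.

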